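Vent the filter unit, draw out the used filter plate and hold it over the light pad

TASK

Let the vacuum off by pressing the red vent treadle right down to its stop for half a second and letting it spring back; then lift the blue flap of the filter unit, tip it back past upright and leave it standing open. Draw the used filter plate (orange grip) out of its slot and finish while still holding it in the gripper, upright and still, over the middle of the light pad with its lower edge about a hand's breadth (80 to 100 mm) above the pad. Leave the fresh plate (white grip) in its slot and do not disturb the other things on the bench.

Things in the scene. Friction and masses are not known exactly. Their poses are not given: they have to be found in the camera images.
- unit: White filter unit, fixed, 122 deep (its x) x 212 wide (y) x 115 mm high to the rim; origin under its centre, front faces -x. Under the blue flap a recess 110 x 200 mm, floor 66 mm above the bench, with two slots centred 42 mm either side of the middle (along y), each 60 (x) x 12 (y) x 46 mm deep: one holds the used plate, the other the fresh; which is which varies.
- flap (a joint): Angle of the blue cover flap (rad): 0 shut, 1.57 upright, 2.1 at its stop. Hinged on the unit's far (+x) top edge; the front edge swings up and back. Stiff hinge: the flap stays wherever it is left, and needs about 2 to 3 N at the bar. May start up to 0.1 open.
- flap_hinge (a point): Hinge axis of the flap, mid-width, 118 mm above the bench; the axis runs along the unit's y.
- flap_bar (a point): Middle of the flap's round steel pull bar: 10 mm thick, along the unit's y, 92 mm free between its two arms. Lies in the flap's plane, 160 mm from the hinge axis, 38 mm in front of the flap's front edge (flap 122 mm long, 6 mm thick); open air below it. Its axes turn with the flap; at flap 0 they are the unit's.
- treadle (a joint): Angle of the vent treadle (rad): 0 released (up), 0.26 pressed down to its stop. Springs back by itself; about 4 N at the press point to start it moving, 9 N at the stop.
- treadle_press (a point): On top of the black rubber pad of the red treadle (plate 58 x 105 mm, sloping up to its free near end), 85 mm from its hinge, about 64 mm above the bench when up; goes down about 23 mm to the stop. Hinge at the far (+x) end, on a fixed dark steel base 130 x 80 mm. Stands left or right of the unit.
- used_center (a point): Centre of the used filter plate (ORANGE grip): a thin upright plate 88 mm high (z up), about 90 g. Lower 60 mm: aluminium frame 56 mm wide (x), 8 mm thick (y), brown disc; on top the grip, 30 mm wide (x), 10 mm thick (y), 28 mm high. Starts in a slot of the unit, its bottom 20 mm above the bench.
- used_grip (a point): Centre of the orange grip of the used plate, 30 mm above the plate's centre; axes as the plate's (pinch it across its y, 10 mm). In the slot it is 94 mm above the bench, 21 mm below the unit's rim.
- fresh_grip (a point): Centre of the WHITE grip of the fresh filter plate (same shape, pale disc), in the other slot; to be left alone.
- pad_top (a point): Centre of the top face of the flat light pad, 130 x 130 mm, 12 mm high, fixed, white face with a black rim. On the opposite side of the unit from the treadle.
- dishes_a: Bystander: stack of 5 cream culture dishes, 90 mm diameter, 75 mm high, loose on the bench; origin under its centre.
- dishes_b: Bystander: stack of 3 cream culture dishes, 90 mm diameter, 45 mm high, loose on the bench; origin under its centre.
- bottle_amber: Bystander: amber reagent bottle, 72 mm diameter, 160 mm high, blue cap, at the back, loose on the bench; origin under its centre.
- bottle_clear: Bystander: pale reagent bottle, 72 mm diameter, 160 mm high, blue cap, at the back, loose on the bench; origin under its centre.
- jar: Bystander: small clear sample jar, 44 mm diameter, 65 mm high, blue cap, loose on the bench; origin under its centre.
- beaker: Bystander: small white beaker, 54 mm diameter, 60 mm high, open top, loose on the bench; origin under its centre.
Things that resemble listed ones, but are neither listed nor needed, are in the scene too. Of the things shaped like the part that bears pad_top, the black one is meant.

How it is judged (in metres and radians):
On the way, in this order (a step that is already met when the one before it is completed fails the run):
1. the vent treadle is pressed down to its stop (beyond 0.22 rad of 0.26) for 0.3 s, the flap still shut (value of joint treadle above 0.22 rad and value of joint flap below 0.25 rad), for 0.3 s.
2. the treadle is let back up and the flap is tipped back past upright (beyond 1.6 rad) (value of joint treadle below 0.06 rad and value of joint flap above 1.6 rad), for 0.2 s.
3. the used plate is drawn out, held in the fingers, its lower edge higher than the unit's rim (height (world z) of used_center above 0.16 m and contact force between the fingers and used above 1 N), for 0.1 s.
At the end, for the whole second after the job is handed in: Used plate held in the fingers (over 1 N), touching neither unit nor pad, centre within 45 mm of the pad's middle, lower edge 40 to 160 mm above the pad, upright within 0.25 rad, still (30 mm/s); flap beyond 1.6 rad; treadle up (below 0.06 rad); fresh plate in its slot (within 10 mm) (all of step 2 and contact force between the fingers and used above 1 N and contact force between used and unit below 0.1 N and contact force between used and light_pad below 0.1 N and horizontal distance between used_center and pad_top below 0.045 m and height (world z) of used_center between 0.096 and 0.216 m and angle between used_center's own z axis and vertical below 0.25 rad and linear speed of used below 0.03 m/s and height (world z) of fresh_grip below 0.104 m); the arm keeps its last pose, push and grip.
It fails at once if the fresh plate is pulled up by more than 15 mm (height (world z) of fresh_grip above 0.109 m).
It fails at once if a bystander is moved by more than 30 mm (distance of any of dishes_a, dishes_b, bottle_amber, bottle_clear, jar, beaker from where it was at the start of the episode above 0.03 m).
It also fails if it takes over 72 s, if anything falls off the work surface, if the arm or the gripper's body presses on something with over 40 N, if the wrist force passes 120 N, or if a joint passes its speed limit or range.

ROBOT

A 6-joint arm with a two-finger parallel gripper is mounted at the origin on the work surface. World frame = base frame: x ahead of the robot, y to its left, z up, the work surface at z = 0. Lengths are in m, angles in degrees, forces in N, time in s.
With the tool pointing down it reaches from about 0.3 to 0.85 m from the base axis. Payload 4.2 kg.
Tool frame: the origin (TCP) lies at the very end of the fingers, on their centre line; the grasp point (between the pads) lies 19 mm behind it (ctrl.grip_point_offset is the distance from the TCP to the grasp point, in m); z points along the fingers, x is the direction in which the jaws open and shut, and the axes are right-handed (so a half turn about z gives the same grasp; the last joint's range is limited). The gripper opens to 91 mm and grips with 3 to 60 N. Pads are 32 mm wide; open, the fingers measure 118 mm over their backs; the gripper's body (76 mm by 178 mm) begins 60 mm behind the grasp point.
Start: joints at [-69.786, 18.312, 89.639, -0, 72.044, -1.146], TCP at [0.209, -0.536, 0.214] pointing down, gripper open.
Joint ranges: [-177.97, 177.97], [-48.28, 115.42], [12.27, 149.76], [-77.06, 257.06], [2.81, 150.46], [-146.56, 146.56]. Speed limits (degrees/s): [147.25, 147.25, 180, 180, 180, 180].

INTERFACE

Orientations are given as a 3x3 rotation matrix whose columns are the frame's x, y, z axes.
In Python, from rig import read_state, eyes, ctrl gives the robot as it stands. The module is installed in compiled form; this text tells all that it offers.
- The arm moves only by the shell command python3 -m pendant 'ROWS' [FORCE]. ROWS is JSON, a list of rows, each a list of 3 entries, a list of its own where there are three numbers: the turn, a rotation vector about the tool's x, y, z in units of 6 degrees (1.0 is 6 degrees), then the shift along the tool's x, y, z in units of 25 mm (1.0 is 25 mm), then the closure in counts, from 0 (fully open) to 255 (shut). In form: [[[rx, ry, rz], [tx, ty, tz], jaw], ...]. A call has 1 to 20 rows; each row is the pose to reach, as a shift and turn from the pose commanded when the call began, along the tool's axes at that moment; what a row does not reach only later rows make up. A row lasts 1/10 s, in which the tool goes at most 50 mm and 8.59 degrees, less where a joint would pass 70% of its speed; a pose out of reach is approached as far as the arm can. A call with a gripper value outside its range is refused whole. The fingers move at their own pace and stop on an object; FORCE is the grip in N (left out, the last holds). Time passes only in rows, so rows that repeat a pose let the fingers close. It gives the time, the measured TCP pose, the force and the opening at its end, in the units of the state.
- read_state(): the state, without advancing time (a new reading comes with each control period).
- eyes.grab_frame(name): name is "scene" or "top" or "wrist"; returns the picture (420x560x3 uint8, red, green, blue); there is no depth.
- eyes.calibration(name): a dict with "camera_matrix" (3x3 intrinsics, pixels), "rvec" (rotation vector, rad) and "tvec" (3), from world to camera coordinates, as OpenCV has them. Camera axes: x right, y down, z forward; pixel columns grow to the right and rows downward; lengths in m; the calibration is good to about 2 mm. A picture is of the moment at which its call begins: read the wrist's pose just before it. calibration takes no time and is no camera call; for the wrist camera it gives the pose at the moment of the call.
- ctrl.finish_job(): hands the job in, once; it reports no verdict.
The state is a dict: "clock": time; "q": joint angles; "qd": joint speeds; "joint_torque": joint torques, N m; "tcp_pos": TCP position; "ee_rot": TCP orientation; "contact_force": force on the tool from outside, world axes, zero at the start; "moment": the same for the moment, N m; "grip_width": finger opening in m.
Only numpy, scipy, OpenCV 4.12 (cv2) and the standard library are available. Lean on these libraries where they do the work, as an engineer would, in place of code of your own. Each camera call takes 0.05 s, during which the arm holds its last target.

## Working session

There is one attempt and no reset: what is moved stays moved. The work goes in short steps, Python scripts to look and compute and a shell command to move; the robot and the scene stay as the last step left them, time stands still between calls to the robot, and variables do not carry over. Pictures are saved under pics/ and viewed, and the job is handed in when it is done.

```bash
mkdir -p pics
python3 - <<'E'
from rig import read_state, eyes, ctrl
import cv2
s=read_state(); print(s['clock'],s['tcp_pos'],s['ee_rot'],s['contact_force'],s['grip_width'],ctrl.grip_point_offset)
for n in("scene","top"):
    cv2.imwrite(f"pics/{n}0.png",eyes.grab_frame(n)[:,:,::-1]); print(eyes.calibration(n))
E
```

```text
0.0 [ 0.20926157 -0.53504408  0.21310719] [[ 3.64224814e-01 -9.31310859e-01 -6.07790154e-04]
 [-9.31309384e-01 -3.64225319e-01  1.65777340e-03]
 [-1.76527493e-03 -3.77615318e-05 -9.99998441e-01]] [-0.66312433  0.0946012  -0.78155436] 0.09102370997273508 0.0188
{'camera_matrix': array([[483.50443264,   0.        , 275.37383057],
       [  0.        , 483.50443264, 208.70491304],
       [  0.        ,   0.        ,   1.        ]]), 'rvec': array([ 1.79066811,  1.51494499, -0.72521136]), 'tvec': array([-0.07971711, -0.23770384,  1.56917304])}
{'camera_matrix': array([[485.3917813 ,   0.        , 278.47067698],
       [  0.        , 485.3917813 , 205.60638258],
       [  0.        ,   0.        ,   1.        ]]), 'rvec': array([ 2.17163578, -2.10917339,  0.1516065 ]), 'tvec': array([-0.01407805,  0.5562658 ,  1.10289409])}
```

View pics/scene0.png

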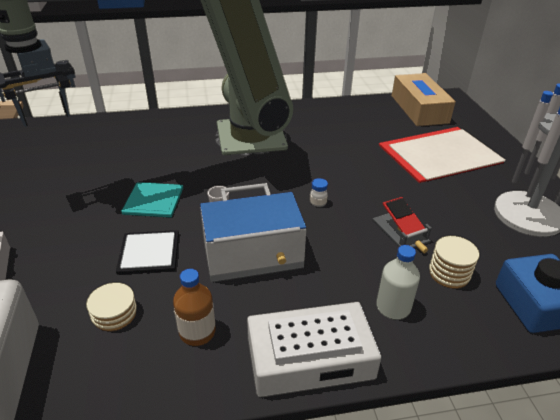

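View pics/top0.png

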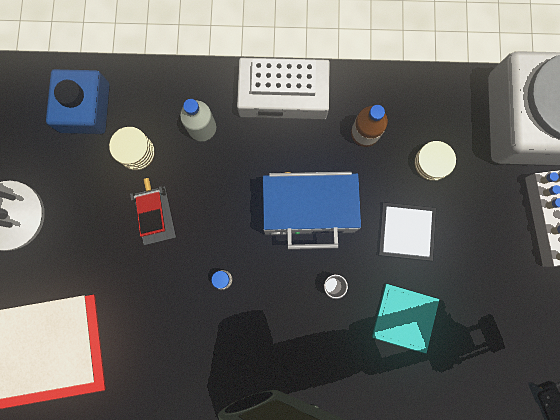

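Scene: the unit's blue flap is at about (253,217) and the treadle at (405,215). Top: unit (312,204), bar (313,242), treadle (150,213). There are two pad candidates in the top view: white with a black rim at (407,232), and teal at (407,318). The black-rimmed one fits. I'll confirm it in enlarged crops.

Run:
```python
import cv2
i=cv2.imread("pics/top0.png")
cv2.imwrite("pics/c_tr.png",cv2.resize(i[165:260,110:210],None,fx=6,fy=6,interpolation=cv2.INTER_CUBIC))
cv2.imwrite("pics/c_un.png",cv2.resize(i[160:310,250:450],None,fx=4,fy=4,interpolation=cv2.INTER_CUBIC))
```

```text
(no output)
```

View pics/c_tr.png

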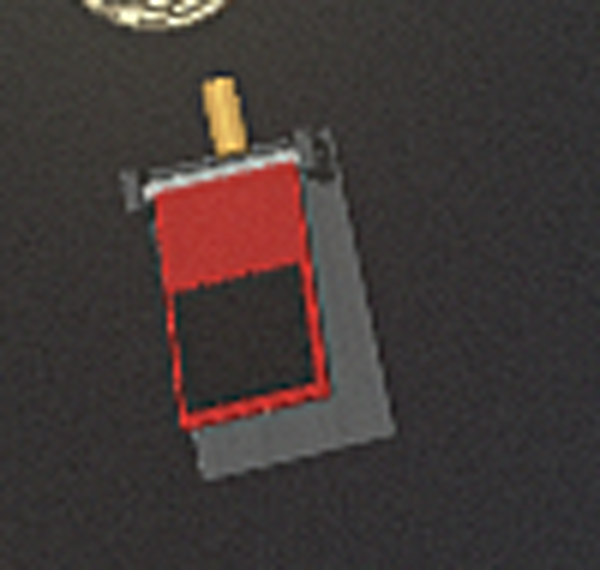

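View pics/c_un.png

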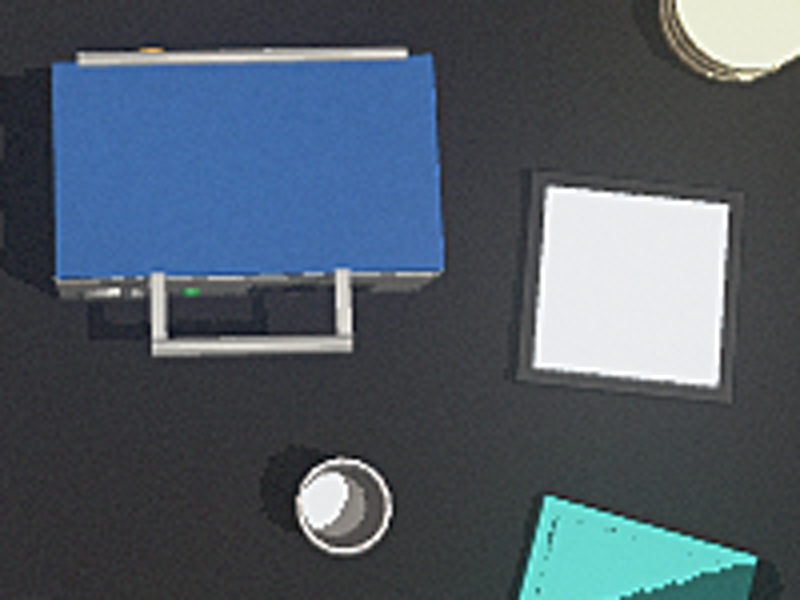

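```bash
cat > h.py <<'E'
import numpy as np, cv2
from rig import read_state, eyes, ctrl
def ray(cal,px):
    K=cal["camera_matrix"];R=cv2.Rodrigues(cal["rvec"])[0];c=-R.T@cal["tvec"]
    d=R.T@np.linalg.inv(K)@np.array([px[0],px[1],1.]);return c,d
def at_z(cal,px,z):
    c,d=ray(cal,px);return c+d*(z-c[2])/d[2]
def proj(cal,P):
    return cv2.projectPoints(np.float64(P).reshape(-1,3),cal["rvec"],cal["tvec"],cal["camera_matrix"],None)[0].reshape(-1,2)
def tool(dp,s=None):
    "world shift -> units in tool frame"
    s=s or read_state();return np.asarray(s["ee_rot"]).T@np.asarray(dp)/0.025
E
python3 - <<'E'
from h import *
np.set_printoptions(precision=4,suppress=True)
t=eyes.calibration("top")
T=lambda x,y:(110+x/6,165+y/6); U=lambda x,y:(250+x/4,160+y/4)
for n,p,z in [("tr press",T(245,337),.064),("tr hingeL",T(152,188),.045),("tr hingeR",T(298,155),.045),("tr freeL",T(186,425),.069),("tr freeR",T(328,392),.069),
 ("base nearL",T(207,478),.01),("base nearR",T(393,432),.01),
 ("flap fl",U(53,63),.121),("flap fr",U(432,57),.121),("flap nl",U(57,277),.124),("flap nr",U(443,270),.124),
 ("barL",U(152,347),.123),("barR",U(352,344),.123),
 ("pad1",U(530,170),.012),("pad2",U(742,192),.012),("pad3",U(732,402),.012),("pad4",U(516,380),.012),
 ("beaker rim",U(345,505),.06),("jar",(222,279),.065),("teal",(407,318),.012),
 ("dishA/B left",(130,147),.075),("dish right",(436,160),.045),("amber cap",(377,112),.16),("clear cap",(190,106),.16)]:
    print(n,at_z(t,p,z))
E
python3 - <<'E'
import cv2
i=cv2.imread("pics/scene0.png")
cv2.imwrite("pics/c_s.png",cv2.resize(i[175:285,190:320],None,fx=6,fy=5.4,interpolation=cv2.INTER_CUBIC))
E
```

```text
tr press [0.5084 0.2947 0.064 ]
tr hingeL [0.5683 0.3405 0.045 ]
tr hingeR [0.5831 0.2839 0.045 ]
tr freeL [0.4736 0.3135 0.069 ]
tr freeR [0.4877 0.2602 0.069 ]
base nearL [0.4572 0.3208 0.01  ]
base nearR [0.4778 0.2475 0.01  ]
flap fl [0.6103 0.037  0.121 ]
flap fr [ 0.6197 -0.1723  0.121 ]
flap nl [0.4913 0.0307 0.124 ]
flap nr [ 0.5012 -0.1785  0.124 ]
barL [ 0.455  -0.0219  0.123 ]
barR [ 0.4598 -0.1297  0.123 ]
pad1 [ 0.5757 -0.2488  0.012 ]
pad2 [ 0.5659 -0.3765  0.012 ]
pad3 [ 0.4397 -0.3683  0.012 ]
pad4 [ 0.4489 -0.2402  0.012 ]
beaker rim [ 0.3731 -0.1341  0.06  ]
jar [0.3817 0.1245 0.065 ]
teal [ 0.3043 -0.3053  0.012 ]
dishA/B left [0.6797 0.3523 0.075 ]
dish right [ 0.6764 -0.3693  0.045 ]
amber cap [ 0.7503 -0.2068  0.16  ]
clear cap [0.7526 0.2003 0.16  ]
```

View pics/c_s.png

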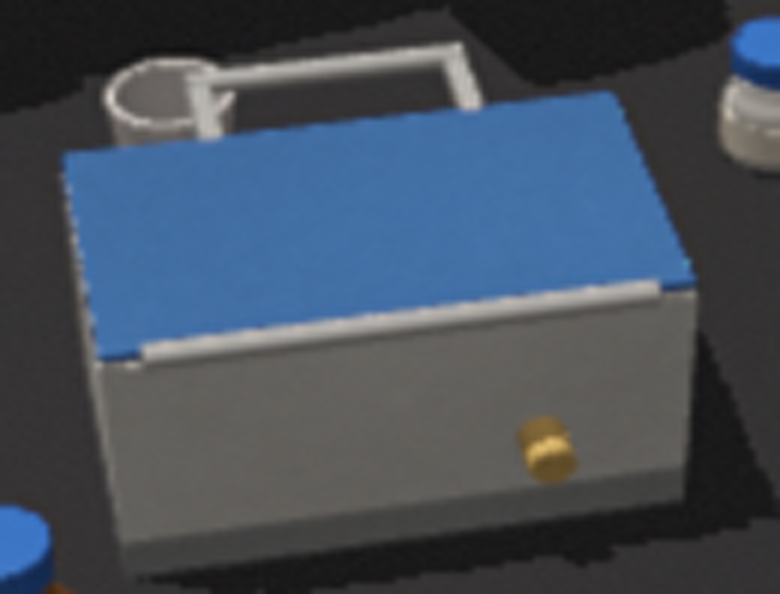

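Run:
```python
from h import *
np.set_printoptions(precision=4,suppress=True)
t=eyes.calibration("top");s=eyes.calibration("scene")
U=lambda x,y:(250+x/4,160+y/4); S=lambda x,y:(190+x/6,175+y/5.4)
P=lambda c:c["camera_matrix"]@np.c_[cv2.Rodrigues(c["rvec"])[0],c["tvec"]]
for n,a,b in [("barL",U(152,347),S(463,48)),("barR",U(352,344),S(192,82)),("hingeL",U(78,58),S(658,288)),("hingeR",U(407,52),S(143,352)),
  ("flapnl",U(57,275),S(612,93)),("flapnr",U(443,269),S(65,155))]:
    X=cv2.triangulatePoints(P(t),P(s),np.float64(a),np.float64(b)).ravel();X=X[:3]/X[3]
    print(n,X,proj(t,X)-a,proj(s,X)-b)
# what the top pixels of rim of treadle in scene: rubber corners
print(proj(s,[.503,.293,.064]), at_z(s,(401,208),.064))
st=read_state(); print(tool(np.array([.503,.293,.085+.02])-st["tcp_pos"]))
```

```text
barL [ 0.4549 -0.0201  0.1279] [[-0.7953 -0.1495]] [[-0.7469 -0.0008]]
barR [ 0.4598 -0.1272  0.1256] [[-1.0496 -0.1394]] [[-0.9949 -0.0582]]
hingeL [0.6142 0.0247 0.119 ] [[-0.5961 -0.135 ]] [[-0.6439  0.025 ]]
hingeR [ 0.6227 -0.1573  0.1192] [[-0.6726 -0.0842]] [[-0.7384 -0.0462]]
flapnl [0.4926 0.0322 0.1249] [[-0.6812 -0.1491]] [[-0.6599  0.0201]]
flapnr [ 0.5018 -0.1771  0.1242] [[-0.6145 -0.0653]] [[-0.6049 -0.0491]]
[[396.1419 204.8404]] [0.5168 0.3001 0.064 ]
[-26.5611 -23.0078   4.37  ]
```

Treadle press point is about (0.503,0.293), bar about (0.457,-0.074,0.124), hinge about (0.618,-0.066), and the black-rimmed pad's middle about (0.5075,-0.3085). The crop shows the pad's white face and black rim clearly, and the other one is all teal. Next I move above the treadle with the jaws closed and turned to unit yaw.

```bash
python3 -m pendant '[[[0,0,-3],[-6,-5.2,0],255],[[0,0,-6],[-12,-10.4,0],255],[[0,0,-11.87],[-26.5,-23,0],255],[[0,0,-11.87],[-26.5,-23,0],255],[[0,0,-11.87],[-26.5,-23,0],255],[[0,0,-11.87],[-26.5,-23,0],255],[[0,0,-11.87],[-26.5,-23,0],255],[[0,0,-11.87],[-26.5,-23,0],255],[[0,0,-11.87],[-26.5,-23,0],255],[[0,0,-11.87],[-26.5,-23,0],255],[[0,0,-11.87],[-26.5,-23,0],255],[[0,0,-11.87],[-26.5,-23,0],255],[[0,0,-11.87],[-26.5,-23,0],255],[[0,0,-11.87],[-26.5,-23,0],255],[[0,0,-11.87],[-26.5,-23,0],255],[[0,0,-11.87],[-26.5,-23,0],255],[[0,0,-11.87],[-26.5,-23,0],255],[[0,0,-11.87],[-26.5,-23,0],255],[[0,0,-11.87],[-26.5,-23,0],255],[[0,0,-11.87],[-26.5,-23,0],255]]' 10
python3 - <<'E'
from h import *
st=read_state();print(st["ee_rot"],st["q"],tool(np.array([.503,.293,.08])-st["tcp_pos"]))
E
```

```text
clock: 2.1
tcp_pos: [0.5031, 0.2909, 0.213]
ee_rot: [[0.999, 0.046, -0.002], [0.046, -0.999, -0.002], [-0.002, 0.001, -1.0]]
contact_force: [0.2, -1.0, -0.5]
grip_width: 0.0003
[[ 0.99893273  0.04615681 -0.00171491]
 [ 0.04615412 -0.99893308 -0.00158007]
 [-0.00178602  0.00149923 -0.99999728]] [ 2.89173995e+01  1.89709949e+01  8.88015665e+01 -3.32975599e-02
  7.23572241e+01  2.62820705e+01] [ 0.00869828 -0.09363859  5.32034395]
```

```bash
python3 -m pendant '[[[0,0,0],[0,-0.09,2],255],[[0,0,0],[0,-0.09,4],255],[[0,0,0],[0,-0.09,5.3],255],[[0,0,0],[0,-0.09,5.7],255],[[0,0,0],[0,-0.09,6.1],255],[[0,0,0],[0,-0.09,6.4],255],[[0,0,0],[0,-0.09,6.4],255]]'
```

```text
clock: 2.8
tcp_pos: [0.5042, 0.2929, 0.0552]
ee_rot: [[0.999, 0.045, 0.002], [0.045, -0.999, 0.0], [0.002, -0.0, -1.0]]
contact_force: [-1.2, -2.0, 4.9]
grip_width: 0.0002
```

Run:
```python
from h import *
i=eyes.grab_frame("scene")[:,:,::-1]
cv2.imwrite("pics/tr1.png",cv2.resize(i[120:280,330:490],None,fx=4,fy=3.7,interpolation=cv2.INTER_CUBIC))
```

```text
(no output)
```

View pics/tr1.png

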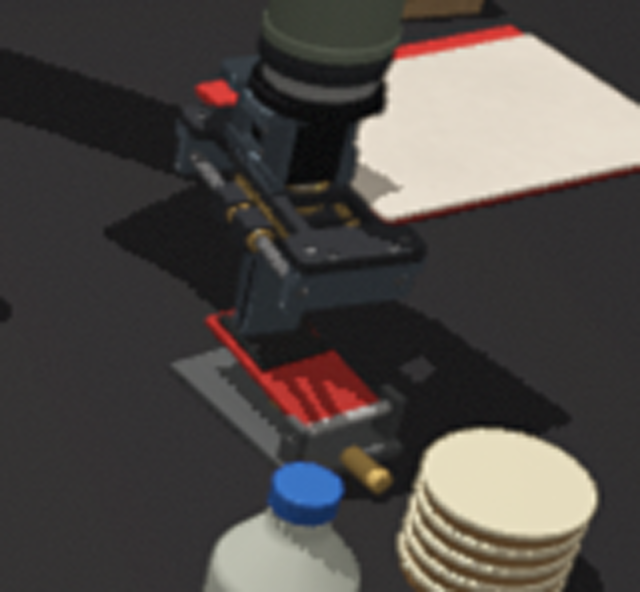

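The fingers rest on the treadle's black pad (crop about (265,345)), with force starting to build. I press further.

```bash
python3 -m pendant '[[[0,0,0],[0,0,0.2],255],[[0,0,0],[0,0,0.4],255],[[0,0,0],[0,0,0.55],255],[[0,0,0],[0,0,0.6],255],[[0,0,0],[0,0,0.6],255]]'
```

```text
clock: 3.35
tcp_pos: [0.5031, 0.293, 0.0426]
ee_rot: [[0.999, 0.045, 0.0], [0.045, -0.999, 0.0], [0.0, -0.0, -1.0]]
contact_force: [-6.4, -3.1, 17.3]
grip_width: 0.0008
```

```bash
python3 -m pendant '[[[0,0,0],[0,0,0.1],255],[[0,0,0],[0,0,0.1],255],[[0,0,0],[0,0,0.1],255],[[0,0,0],[0,0,0.1],255],[[0,0,0],[0,0,0.1],255],[[0,0,0],[0,0,0.1],255],[[0,0,0],[0,0,0.1],255]]'
python3 - <<'E'
from h import *
i=eyes.grab_frame("scene")[:,:,::-1]
cv2.imwrite("pics/tr2.png",cv2.resize(i[170:260,350:450],None,fx=6,fy=6,interpolation=cv2.INTER_CUBIC))
E
```

```text
clock: 4.05
tcp_pos: [0.5031, 0.293, 0.0422]
ee_rot: [[0.999, 0.045, 0.001], [0.045, -0.999, 0.001], [0.001, -0.001, -1.0]]
contact_force: [-9.8, -5.2, 29.7]
grip_width: 0.0001
```

View pics/tr2.png

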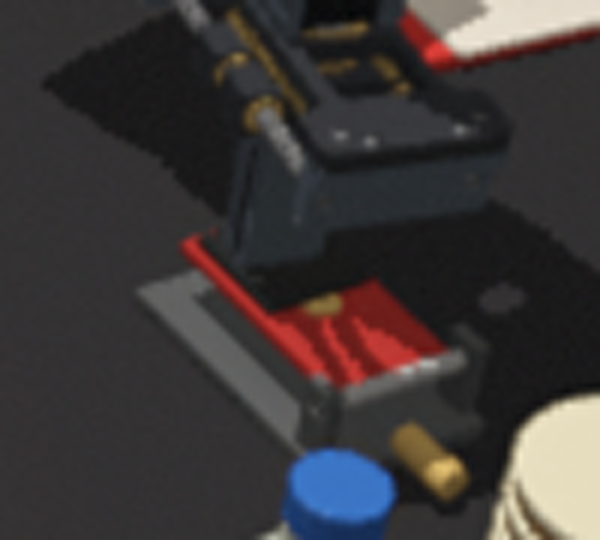

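The treadle is at its stop: the force rose from 17 to 30 N with only 0.4 mm of travel, held 0.7 s. I release it and move over the bar.

```bash
python3 -m pendant '[[[0,0,0],[0,0,-1],255],[[0,0,0],[0,0,-3],255],[[0,0,0],[0,0,-5],255],[[0,0,0],[0,0,-7],255],[[0,0,0],[-2.5,14.6,-7],160],[[0,0,0],[-2.5,14.6,-7],160],[[0,0,0],[-2.5,14.6,-7],160],[[0,0,0],[-2.5,14.6,-7],160],[[0,0,0],[-2.5,14.6,-7],160],[[0,0,0],[-2.5,14.6,-7],160],[[0,0,0],[-2.5,14.6,-7],160],[[0,0,0],[-2.5,14.6,-7],160],[[0,0,0],[-2.5,14.6,-7],160],[[0,0,0],[-2.5,14.6,-7],160]]'
python3 - <<'E'
from h import *
cv2.imwrite("pics/w1.png",eyes.grab_frame("wrist")[:,:,::-1]);cal=eyes.calibration("wrist")
print(proj(cal,[[.4549,-.0201,.124],[.4598,-.1272,.124],[.457,-.074,.124]]))
i=eyes.grab_frame("scene")[:,:,::-1]
cv2.imwrite("pics/s2.png",i)
E
```

```text
clock: 5.5
tcp_pos: [0.4581, -0.0743, 0.2125]
ee_rot: [[0.999, 0.044, 0.003], [0.044, -0.999, 0.0], [0.003, -0.0, -1.0]]
contact_force: [0.6, 0.4, -0.4]
grip_width: 0.0342
[[273.08830523 145.06100424]
 [273.2626602  270.55044071]
 [272.73773659 211.39118212]]
```

View pics/w1.png

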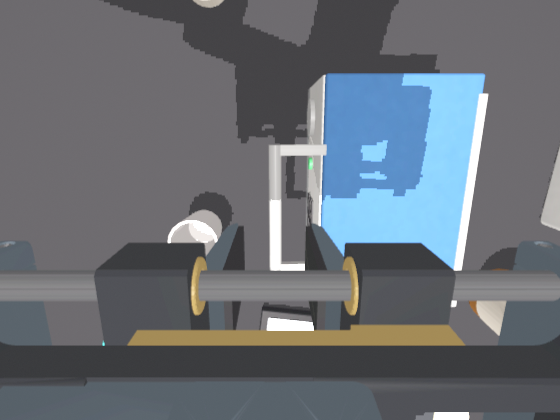

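View pics/s2.png

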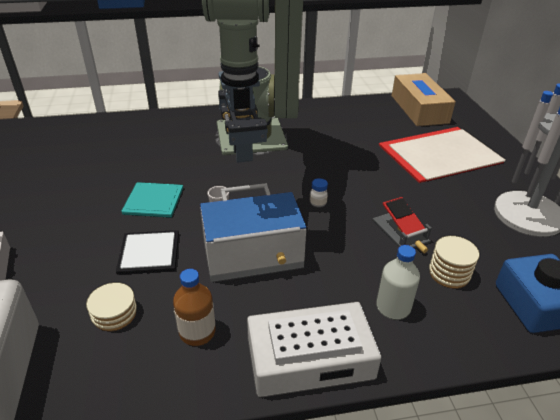

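The wrist view has the bar at column 275, midway between the fingertips (about 240 and 310). The treadle is back up in the scene view. I descend and pinch the bar.

```bash
python3 -m pendant '[[[0,0,0],[0,0,1.5],175],[[0,0,0],[0,0,3],175],[[0,0,0],[0,0,3.8],175],[[0,0,0],[0,0,4.2],175],[[0,0,0],[0,0,4.2],175],[[0,0,0],[0,0,4.2],255],[[0,0,0],[0,0,4.2],255],[[0,0,0],[0,0,4.2],255],[[0,0,0],[0,0,4.2],255],[[0,0,0],[0,0,4.2],255]]' 15
python3 - <<'E'
from h import *
st=read_state();p=np.array(st["tcp_pos"]);print(p,st["moment"])
# arc from here
R=np.array(st["ee_rot"])
hx=np.array([.6184,-.0663,.118]);b=np.array([p[0],p[1],p[2]+.0188]);print("bar",b,np.linalg.norm((b-hx)[[0,2]]))
r=.160;a0=np.arcsin((b[2]-.118)/r);u=np.array([.99896,.0455,0])
for a in np.arange(.0,2.05,.1):
    d=u*r*(np.cos(a0)-np.cos(a0+a))+np.array([0,0,r*(np.sin(a0+a)-np.sin(a0))])
    print(round(a0+a,2),np.round(R.T@d/.025,2))
E
```

```text
clock: 6.6
tcp_pos: [0.4588, -0.0743, 0.1072]
ee_rot: [[0.999, 0.045, 0.003], [0.045, -0.999, -0.0], [0.003, 0.0, -1.0]]
contact_force: [3.5, 0.8, 1.1]
grip_width: 0.0097
[ 0.45880345 -0.07433591  0.10724709] [ 0.22442115 -0.61254689  0.15315635]
bar [ 0.45880345 -0.07433591  0.12604709] 0.15979929241053809
0.05 [0. 0. 0.]
0.15 [ 0.07  0.   -0.64]
0.25 [ 0.2   0.   -1.26]
0.35 [ 0.39  0.   -1.87]
0.45 [ 0.64  0.   -2.46]
0.55 [ 0.95  0.   -3.02]
0.65 [ 1.31  0.   -3.55]
0.75 [ 1.72  0.   -4.04]
0.85 [ 2.18  0.   -4.48]
0.95 [ 2.69 -0.   -4.88]
1.05 [ 3.23 -0.   -5.22]
1.15 [ 3.8  -0.   -5.51]
1.25 [ 4.39 -0.   -5.74]
1.35 [ 5.01 -0.   -5.91]
1.45 [ 5.64 -0.   -6.01]
1.55 [ 6.28 -0.   -6.06]
1.65 [ 6.92 -0.   -6.04]
1.75 [ 7.55 -0.   -5.95]
1.85 [ 8.18 -0.   -5.8 ]
1.95 [ 8.78 -0.   -5.59]
2.05 [ 9.36 -0.   -5.33]
```

```bash
python3 -m pendant '[[[0,0,0],[0.07,0,-0.64],255],[[0,0,0],[0.2,0,-1.26],255],[[0,0,0],[0.39,0,-1.87],255],[[0,0,0],[0.64,0,-2.46],255],[[0,0,0],[0.95,0,-3.02],255],[[0,0,0],[1.31,0,-3.55],255],[[0,0,0],[1.31,0,-3.55],255]]'
```

```text
clock: 7.3
tcp_pos: [0.4894, -0.0728, 0.1962]
ee_rot: [[0.999, 0.045, -0.002], [0.045, -0.999, -0.0], [-0.002, 0.0, -1.0]]
contact_force: [-4.3, 0.7, 4.5]
grip_width: 0.0094
```

```bash
python3 -m pendant '[[[0,0,0],[0.41,0,-0.49],255],[[0,0,0],[0.87,0,-0.93],255],[[0,0,0],[1.38,0,-1.33],255],[[0,0,0],[1.92,0,-1.67],255],[[0,0,0],[2.49,0,-1.96],255],[[0,0,0],[3.08,0,-2.19],255],[[0,0,0],[3.08,0,-2.19],255]]'
python3 - <<'E'
from h import *
i=eyes.grab_frame("scene")[:,:,::-1]
cv2.imwrite("pics/s3.png",i)
E
```

```text
clock: 8.0
tcp_pos: [0.5681, -0.069, 0.2528]
ee_rot: [[0.999, 0.045, 0.003], [0.045, -0.999, 0.0], [0.003, -0.0, -1.0]]
contact_force: [-3.3, 2.2, 15.8]
grip_width: 0.0097
```

View pics/s3.png

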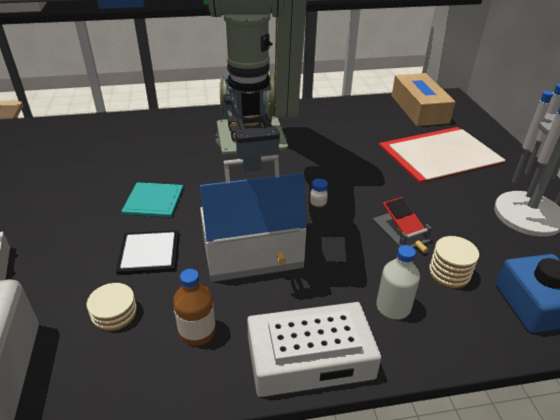

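The flap follows the gripper, nearly upright. I finish the arc a couple of mm higher because of the upward reaction.

```bash
python3 -m pendant '[[[0,0,0],[0.62,0,-0.25],255],[[0,0,0],[1.25,0,-0.37],255],[[0,0,0],[1.89,0,-0.42],255],[[0,0,0],[2.53,0,-0.4],255],[[0,0,0],[2.53,0,-0.4],255]]'
python3 -m pendant '[[[0,0,0],[0.63,0,0.09],255],[[0,0,0],[1.26,0,0.24],255],[[0,0,0],[1.7,0,0.38],255],[[0,0,0],[1.7,0,0.38],255]]'
python3 - <<'E'
from h import *
i=eyes.grab_frame("scene")[:,:,::-1]
cv2.imwrite("pics/s4.png",i)
p=np.array(read_state()["tcp_pos"]);print(np.arctan2(p[2]+.0188-.118,.6184-p[0]))
E
```

```text
clock: 8.55
tcp_pos: [0.6322, -0.066, 0.2596]
ee_rot: [[0.999, 0.045, 0.003], [0.045, -0.999, 0.001], [0.003, -0.001, -1.0]]
contact_force: [2.0, 2.2, 2.5]
grip_width: 0.0096
clock: 8.95
tcp_pos: [0.6739, -0.064, 0.2493]
ee_rot: [[0.999, 0.045, 0.001], [0.045, -0.999, 0.001], [0.001, -0.001, -1.0]]
contact_force: [1.9, 2.7, 1.0]
grip_width: 0.0097
1.9205943256914217
```

View pics/s4.png

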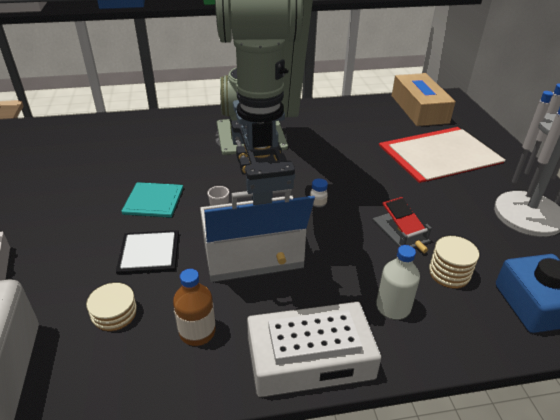

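The flap stands at about 1.92 rad, tipped back. I open the jaws, lift straight off, retreat and look.

```bash
python3 -m pendant '[[[0,0,0],[0,0,0],185],[[0,0,0],[0,0,0],185],[[0,0,0],[0,0,0],185],[[0,0,0],[0,0,-0.8],185],[[0,0,0],[0,0,-2],185],[[0,0,0],[0,0,-3],185],[[0,0,0],[-2,0,-3],185],[[0,0,0],[-4,0,-3],185],[[0,0,0],[-6,0,-3],185],[[0,0,0],[-8,0,-3],185],[[0,0,0],[-10,0,-3],150],[[0,0,0],[-12,0,-3],150],[[0,0,0],[-12,0,-3],150]]'
python3 - <<'E'
from h import *
cv2.imwrite("pics/w2.png",eyes.grab_frame("wrist")[:,:,::-1]);c=eyes.calibration("wrist")
import json;json.dump({k:np.asarray(v).tolist() for k,v in c.items()},open("w2.json","w"))
cv2.imwrite("pics/t2.png",eyes.grab_frame("top")[:,:,::-1])
E
```

```text
clock: 10.3
tcp_pos: [0.3673, -0.0779, 0.3262]
ee_rot: [[0.999, 0.043, -0.001], [0.043, -0.999, -0.001], [-0.001, 0.001, -1.0]]
contact_force: [0.4, 0.4, 0.8]
grip_width: 0.0376
```

View pics/w2.png

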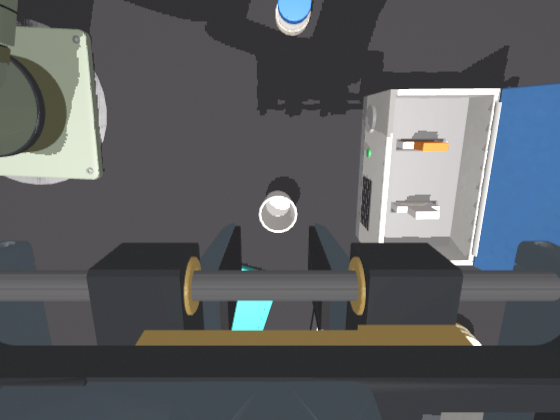

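View pics/t2.png

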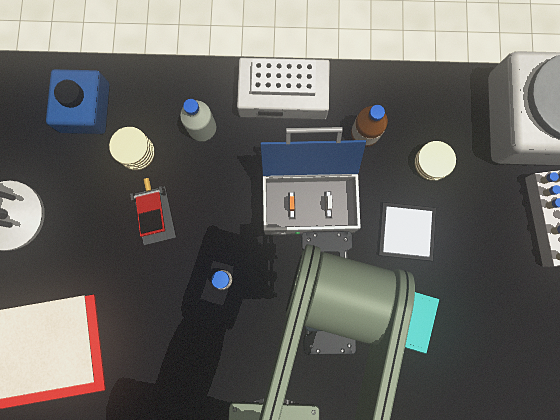

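Orange grip (used): top view (292,205), wrist view (433,146). White grip (fresh): top (329,205), wrist (427,212). I enlarge to confirm and locate them.

Run:
```python
import cv2
i=cv2.imread("pics/t2.png");j=cv2.imread("pics/w2.png")
cv2.imwrite("pics/c1.png",cv2.resize(i[170:240,255:370],None,fx=6,fy=6,interpolation=cv2.INTER_CUBIC))
cv2.imwrite("pics/c2.png",cv2.resize(j[80:270,350:510],None,fx=3,fy=3,interpolation=cv2.INTER_CUBIC))
```

```text
(no output)
```

View pics/c1.png

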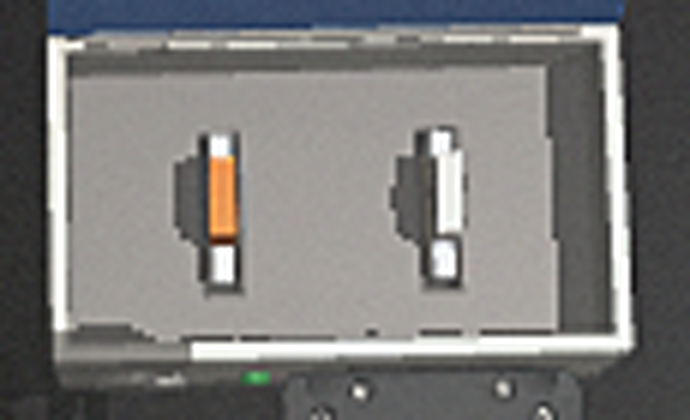

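View pics/c2.png

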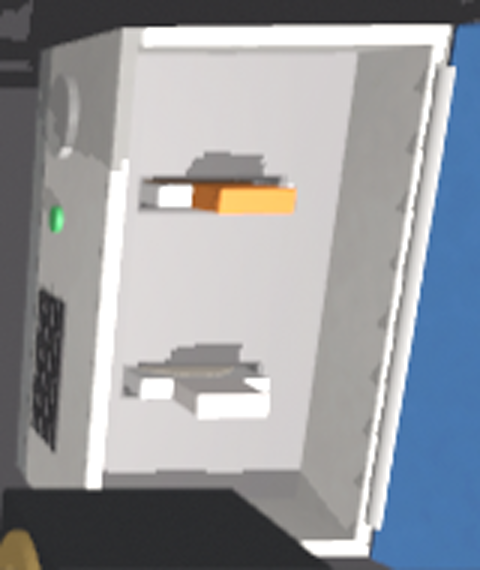

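Run:
```python
from h import *
import json
np.set_printoptions(precision=4,suppress=True)
t=eyes.calibration("top");w={k:np.array(v) for k,v in json.load(open("w2.json")).items()}
a=(255+222.5/6,170+196/6);b=(350+257/3,80+200/3)
print(at_z(t,a,.108),at_z(w,b,.108))
print("fresh",at_z(t,(255+451/6,170+192/6),.108),at_z(w,(350+232/3,80+405/3),.108))
u=np.array([.99896,.0455,0]);v=np.array([-.0455,.99896,0]);h=np.array([.6184,-.0663,0])
print("model used",h-u*.061+v*.042,"fresh",h-u*.061-v*.042)
for n,z in(("farL",(58,42)),("farR",(608,30)),("nearL",(60,345)),("nearR",(625,343))): print(n,at_z(t,(255+z[0]/6,170+z[1]/6),.115))
```

```text
[ 0.5539 -0.0285  0.108 ] [ 0.5596 -0.0275  0.108 ]
fresh [ 0.5579 -0.113   0.108 ] [ 0.5635 -0.1114  0.108 ]
model used [ 0.5556 -0.0271  0.    ] fresh [ 0.5594 -0.111   0.    ]
farL [0.6089 0.034  0.115 ]
farR [ 0.6192 -0.1696  0.115 ]
nearL [0.4961 0.0295 0.115 ]
nearR [ 0.5028 -0.1764  0.115 ]
```

Both views and the unit model agree: used grip at (0.556,-0.028). I turn the jaws across y with the camera side away from the flap and go above it.

```bash
python3 -m pendant '[[[0,0,-1.4],[0,0,0],143],[[0,0,-2.8],[0,0,0],143],[[0,0,-4.2],[0,0,0],143],[[0,0,-5.6],[0,0,0],143],[[0,0,-7],[1,-0.2,0],143],[[0,0,-8.4],[2,-0.4,0],143],[[0,0,-9.8],[3,-0.6,0],143],[[0,0,-11.2],[4,-0.8,0],143],[[0,0,-12.6],[5,-1,0],143],[[0,0,-14],[6,-1.3,0],143],[[0,0,-15],[7.64,-1.67,0],143],[[0,0,-15],[7.64,-1.67,1.5],143],[[0,0,-15],[7.64,-1.67,3],143],[[0,0,-15],[7.64,-1.67,4.6],143],[[0,0,-15],[7.64,-1.67,4.6],143],[[0,0,-15],[7.64,-1.67,4.6],143]]'
python3 - <<'E'
from h import *
np.set_printoptions(precision=3,suppress=True)
cv2.imwrite("pics/w3.png",eyes.grab_frame("wrist")[:,:,::-1]);c=eyes.calibration("wrist")
print(proj(c,[[.556,-.0277,.108],[.5575,-.1112,.108]]),tool(np.array([.556,-.0277,.0752])-read_state()["tcp_pos"]),read_state()["q"])
E
```

```text
clock: 12.0
tcp_pos: [0.5633, -0.0277, 0.2103]
ee_rot: [[-0.045, 0.999, -0.001], [0.999, 0.045, -0.0], [-0.0, -0.001, -1.0]]
contact_force: [-0.2, -0.1, 0.8]
grip_width: 0.0399
[[274.985 197.014]
 [178.361 194.422]] [ 0.021 -0.338  5.468] [ -3.984  17.372  91.322  -0.007  71.136 -96.571]
```

View pics/w3.png

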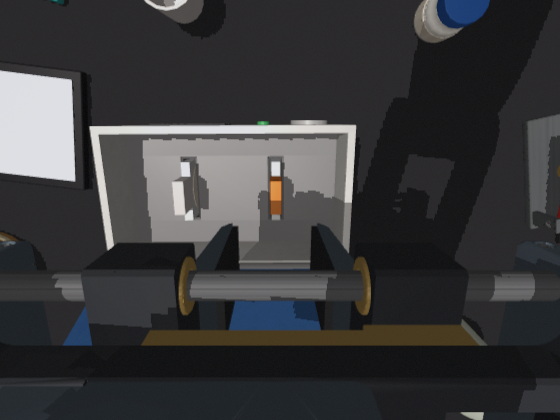

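The orange grip sits at (276,196), predicted (275,197) and centred between the fingers. The white one is at (180,196), clear of them. I descend.

```bash
python3 -m pendant '[[[0,0,0],[0,-0.3,1],143],[[0,0,0],[0,-0.3,2],143],[[0,0,0],[0,-0.3,3],143],[[0,0,0],[0,-0.3,4],143],[[0,0,0],[0,-0.3,4.7],143],[[0,0,0],[0,-0.3,5.3],143],[[0,0,0],[0,-0.3,5.3],143],[[0,0,0],[0,-0.3,5.3],143]]'
```

```text
clock: 12.85
tcp_pos: [0.5566, -0.0283, 0.08]
ee_rot: [[-0.045, 0.999, 0.004], [0.999, 0.045, -0.0], [-0.001, 0.004, -1.0]]
contact_force: [-0.1, -0.3, 0.4]
grip_width: 0.0402
```

```bash
python3 -m pendant '[[[0,0,0],[0,0,0],255],[[0,0,0],[0,0,0],255],[[0,0,0],[0,0,0],255],[[0,0,0],[0,0,0],255],[[0,0,0],[0,0,0],255],[[0,0,0],[0,0,0],255],[[0,0,0],[0,0,0],255]]' 20
```

```text
clock: 13.55
tcp_pos: [0.5548, -0.0282, 0.0783]
ee_rot: [[-0.045, 0.999, 0.001], [0.999, 0.045, -0.0], [-0.0, 0.001, -1.0]]
contact_force: [-0.4, 0.5, 3.9]
grip_width: 0.0098
```

Gripped at 9.8 mm. I draw it out, straight up.

```bash
python3 -m pendant '[[[0,0,0],[0,0,-0.4],255],[[0,0,0],[0,0,-0.9],255],[[0,0,0],[0,0,-1.4],255],[[0,0,0],[0,0,-1.9],255],[[0,0,0],[0,0,-2.6],255],[[0,0,0],[0,0,-3.4],255],[[0,0,0],[0,0,-4.2],255],[[0,0,0],[0,0,-5],255],[[0,0,0],[0,0,-5.3],255],[[0,0,0],[0,0,-5.3],255],[[0,0,0],[0,0,-5.3],255]]'
python3 - <<'E'
from h import *
np.set_printoptions(precision=3,suppress=True)
cv2.imwrite("pics/s5.png",eyes.grab_frame("scene")[:,:,::-1])
s=read_state();print(tool(np.array([.5075,-.3085,s["tcp_pos"][2]])-s["tcp_pos"]))
E
```

```text
clock: 14.65
tcp_pos: [0.554, -0.0281, 0.2099]
ee_rot: [[-0.045, 0.999, -0.001], [0.999, 0.045, 0.0], [0.0, -0.001, -1.0]]
contact_force: [-0.2, -0.4, -2.6]
grip_width: 0.01
[-11.122  -2.355   0.003]
```

View pics/s5.png

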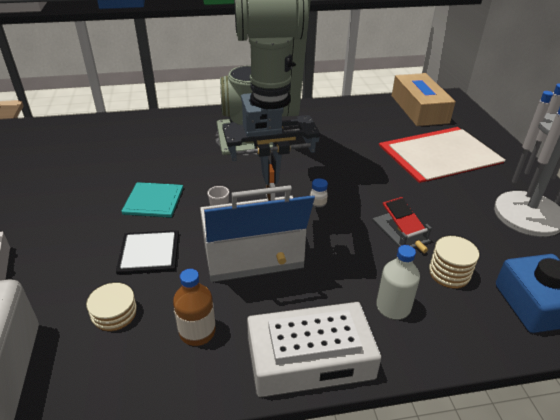

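The orange plate is out, above the rim and held (weight about 2.6 N seen, opening 10 mm). I carry it to the pad.

```bash
python3 -m pendant '[[[0,0,0],[-0.5,-0.1,0],255],[[0,0,0],[-1.3,-0.3,0],255],[[0,0,0],[-2.2,-0.5,0],255],[[0,0,0],[-3.1,-0.7,0],255],[[0,0,0],[-4,-0.9,0],255],[[0,0,0],[-4.9,-1.1,0],255],[[0,0,0],[-5.8,-1.3,0],255],[[0,0,0],[-6.7,-1.5,0],255],[[0,0,0],[-7.6,-1.7,0],255],[[0,0,0],[-8.5,-1.9,0],255],[[0,0,0],[-9.4,-2.1,0],255],[[0,0,0],[-10.2,-2.2,0],255],[[0,0,0],[-10.8,-2.3,0],255],[[0,0,0],[-11.1,-2.35,0],255],[[0,0,0],[-11.1,-2.35,0.5],255],[[0,0,0],[-11.1,-2.35,1.1],255],[[0,0,0],[-11.1,-2.35,1.7],255],[[0,0,0],[-11.1,-2.35,2],255],[[0,0,0],[-11.1,-2.35,2],255],[[0,0,0],[-11.1,-2.35,2],255]]'
python3 - <<'E'
from h import *
s=eyes.grab_frame("scene")[:,:,::-1];cv2.imwrite("pics/s6.png",s)
cv2.imwrite("pics/t6.png",eyes.grab_frame("top")[:,:,::-1])
cv2.imwrite("pics/c6.png",cv2.resize(s[130:290,90:290],None,fx=4,fy=3.7,interpolation=cv2.INTER_CUBIC))
print(proj(eyes.calibration("scene"),[[.5075,-.3085,.146],[.5075,-.3085,.102],[.5075,-.3085,.012]]))
E
```

```text
clock: 16.7
tcp_pos: [0.5086, -0.3077, 0.1606]
ee_rot: [[-0.046, 0.999, 0.0], [0.999, 0.046, -0.0], [-0.0, 0.0, -1.0]]
contact_force: [0.6, 0.2, -0.9]
grip_width: 0.0099
[[138.16641338 203.12382771]
 [141.47559032 218.87330267]
 [147.74616669 248.71706365]]
```

View pics/c6.png

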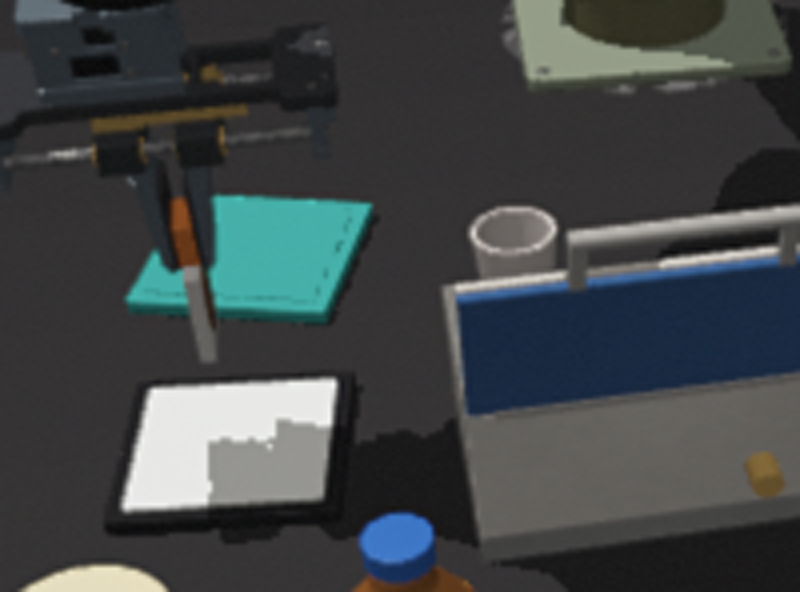

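View pics/t6.png

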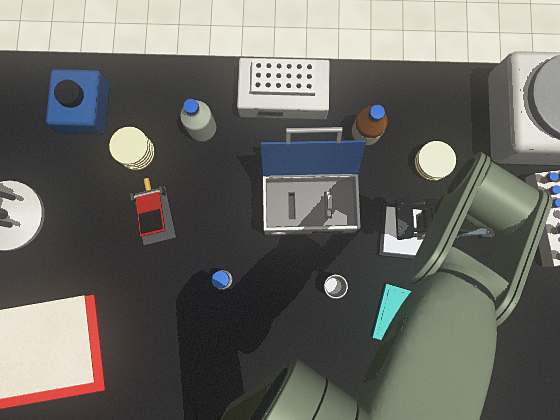

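The plate is upright and held. Its lower far corner is at crop (208,362), i.e. pixel (142,228), which fits a lower edge about 90 mm above the pad's middle. The fresh plate is still in its slot at top (329,205), the flap is open, the treadle is up and the bystanders are in place. I let it settle, then hand in.

```bash
python3 -m pendant '[[[0,0,0],[0,0,0],255],[[0,0,0],[0,0,0],255],[[0,0,0],[0,0,0],255],[[0,0,0],[0,0,0],255],[[0,0,0],[0,0,0],255]]'
python3 - <<'E'
from h import *
print(proj(eyes.calibration("scene"),[[.536,-.307,.102]]), np.abs(read_state()["qd"]).max())
print(ctrl.finish_job())
E
```

```text
clock: 17.3
tcp_pos: [0.5083, -0.308, 0.1605]
ee_rot: [[-0.045, 0.999, 0.0], [0.999, 0.045, -0.0], [-0.0, 0.0, -1.0]]
contact_force: [0.2, 0.6, -1.0]
grip_width: 0.01
[[141.60357664 227.04303023]] 0.06153874187507528
the job is handed in; nothing more can be done
None
```

The job is done and handed in at about 17 s of the 72 s allowed; no verdict was reported.

- **Treadle:** I pressed the red treadle to its stop, about 30 N with no more travel, held it about 0.7 s and let it spring back.
- **Flap:** I pinched the bar and carried the flap round to about 1.92 rad, worked out from the tool position at release. It still stood open in the last picture.
- **Used plate:** I drew the orange-grip plate straight up out of its slot and carried it to the black-rimmed pad.

**Last checks:**
- The grip opening was 10 mm and the arm was practically still.
- The grasp was about 1 mm from the pad's estimated middle, and the plate looked upright.
- The lower edge was about 90 mm above the pad. The plate's predicted lower corner was (141.6,227), and I saw it at (142,228).
- In the pictures the fresh plate was in its slot, the treadle was up and the bystanders were where they started.

No check failed. Partway round the flap arc the wrist force briefly read about 16 N, so I raised the path by about 2 mm and the force dropped.

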